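# Clamp the denture flask and put four clicks of pressure on the injection press

### The arm

A 7-joint arm with a two-finger parallel gripper is mounted at the origin on the work surface. World frame = base frame: x ahead of the robot, y to its left, z up, the work surface at z = 0. Lengths are in m, angles in rad, forces in N, time in s.
With the tool pointing down it reaches from about 0.4 to 0.85 m from the base axis. Payload 10.4 kg.
Tool frame: the origin (TCP) lies at the very end of the fingers, on their centre line; the grasp point (between the pads) lies 19 mm behind it; z points along the fingers, y is the line along which they close (so a half turn about z gives the same grasp; the last joint's range is limited). The gripper opens to 85 mm and grips with 20 to 120 N. Pads are 22 mm wide; open, the fingers measure 114 mm over their backs; the gripper's body (76 mm by 85 mm) begins 54 mm behind the grasp point. The pads swing forward as they close: fully open they stand 13 mm farther back than shut.
Start: joints at [1.237, 0.332, -0.065, 1.46, 0.022, 1.35, -0.088], TCP at [0.191, -0.595, 0.231] pointing down, gripper open.
Joint ranges: [-2.6, 2.6], [-0.5, 2.12], [-1.47, 1.34], [0.16, 2.42], [-1.27, 4.41], [0.06, 2.06], [-2.6, 2.6]. Speed limits (rad/s): [2.22, 2.22, 2.79, 2.79, 3.14, 3.14, 3.14].

### API

Orientations are given as a unit quaternion [x, y, z, w].
In Python, from rig import env gives the robot as it stands. The module is installed in compiled form; this text tells all that it offers.
- The arm moves only by the shell command python3 -m creep 'ROWS' [FORCE]. ROWS is JSON, a list of rows, each a list of 3 entries, a list of its own where there are three numbers: the shift along the world's x, y, z in mm, then the turn, a rotation vector about the world's x, y, z in degrees, then the closure, from -1 (fully open) to 1 (shut). In form: [[[x, y, z], [rx, ry, rz], gripper], ...]. A call has 1 to 12 rows; each row is the pose to reach, as a shift and turn from the pose commanded when the call began; what a row does not reach only later rows make up. A row lasts 1/12 s, in which the tool goes at most 41.7 mm and 7.16 degrees, less where a joint would pass 70% of its speed; a pose out of reach is approached as far as the arm can. A call with a gripper value outside its range is refused whole. The fingers move at their own pace and stop on an object; FORCE is the grip in N (left out, the last holds). Time passes only in rows, so rows that repeat a pose let the fingers close. It gives the time, the measured TCP pose, the force, the opening and the grip force at its end, in the units of the state.
- env.sense(): the state, without advancing time (a new reading comes with each control period).
- env.read_camera(name): name is "side" or "top"; returns the picture (420x560x3 uint8, blue, green, red); there is no depth.
- env.calibration(name): a dict with "vfov" (degrees; the focal length in pixels is half the picture's height over the tangent of half this angle, whatever the lens; pixels are square), "cx", "cy" (the principal point, pixels), "rvec" (rotation vector, rad) and "tvec" (3), from world to camera coordinates, as OpenCV has them. Camera axes: x right, y down, z forward; pixel columns grow to the right and rows downward; lengths in m; the calibration is good to about 2 mm. A picture is of the moment at which its call begins. calibration takes no time and is no camera call.
- env.job_done(): hands the job in; it is judged then, once.
The state is a dict: "t": time; "joint_positions": joint angles; "joint_velocities": joint speeds; "joint_torque": joint torques, N m; "position": TCP position; "tcp_rot": TCP orientation; "contact_force": force on the tool from outside, world axes, zero at the start; "ft_torque": the same for the moment, N m; "gripper_width": finger opening in m; "grip_force": force on a finger pad.
Only numpy, scipy, OpenCV 4.12 (cv2) and the standard library are available. Lean on these libraries where they do the work, as an engineer would, in place of code of your own. Each camera call takes 0.05 s, during which the arm holds its last target. There are 200 camera calls.

### The job

On the hand injection press, swing the keeper bar shut over the round flask until it snaps home in its catch. Then take the ratchet lever by its upright grip and draw it clockwise (seen from above) four clicks from rest, counting the teeth by feel and never letting it go over a fifth, and finish while holding it there: a spring throws the lever back as soon as it is let go, so the program ends with the fingers still on the lever. Leave the other things on the bench where they are.

Things in the scene. Friction and masses are not known exactly. Their poses are not given: they have to be found in the camera images.
- press: Injection press for denture flasks, fixed: white base 205 (x) x 370 (y) x 16 mm, origin under its centre, z up. Round aluminium flask 98 mm across, top at 86 mm, centred at y = +105 mm; white pinion housing 76 mm high at the -y end, with toothed ratchet plate and ratchet lever on top; steel barrel between. All heights are above the bench. But for its two black grips nothing on it is above 118 mm.
- keeper_hinge (a point): Point on the upright hinge axis of the keeper bar, 130 mm up, over the column behind the flask, at press x = +72, y = +105 mm. The column ends at 118 mm.
- keeper_knob (a point): Point in the keeper bar's upright black knob (20 mm diameter, from 108 to 150 mm up; the point at 130 mm), 105 mm from the hinge axis. The bar is flat steel 22 mm wide, 93 to 106 mm up, and reaches 145 mm from the hinge; shut, its nose lies against the catch block (top at 106 mm) at press x = -73 mm.
- keeper (a joint): Keeper bar angle, rad: 0 = shut on its stop, across the flask along press -x; grows clockwise (from above) to 2.0 as it opens, so it is shut anticlockwise. Starts 0.9 to 1.7 open. Swings freely (under 1 N at the knob) down to 0.09; from there a sprung ball in the catch resists with up to 8 N at the knob until about 0.055, then it snaps to 0 and stays.
- lever_pivot (a point): Point on the upright axis of the ratchet lever, 150 mm up, at press x = +14, y = -85 mm. The shaft ends at 115 mm.
- lever_grip (a point): Centre of the ratchet lever's upright black grip (26 mm diameter, from 106 to 174 mm up; the point at 150 mm), 150 mm from the lever's axis, turning with it. The arm under it is flat steel 18 mm wide, 96 to 106 mm up. At rest the lever points 58 degrees clockwise of press +x.
- lever (a joint): Ratchet lever angle, rad: 0 at rest, grows clockwise (from above) to 1.72. A spring drives it back to 0 when let go (4 N at the grip, 5 N at 1.0 rad); the pawl clicks but never holds it. Before a tooth's tip the grip resists with 8 to 9 N; past it (the click) this falls to 2 or 3 N, then is 4 to 6 N deep in the gap. One click = 9 degrees (0.157 rad, 24 mm at the grip).
- pawl (a point): Point under the lever arm where the pawl's tip runs, 70 mm from the lever's axis, 83 mm up; it turns with the lever.
- ratchet_plate: Flat steel disc under the lever, 8 pointed teeth on part of its rim, tips 71 mm from the lever's axis and 9 degrees apart. Fixed, but set round anew each time: first click comes 0.15 to 0.43 rad from rest. Origin on the lever's axis, 83 mm up; x axis through the gap between 4th and 5th tooth, where the pawl sits after four clicks; 1st tooth 31.5 degrees anticlockwise of x, 8th 31.5 clockwise.
- cast: Bystander: stone dental cast, 58 x 66 mm, 34 mm high, origin under its centre.
- bowl: Bystander: black rubber mixing bowl, 116 mm across, 62 mm high, origin under its centre.
- jar: Bystander: white lidded jar, 60 mm across, 75 mm high, origin under its centre.
- spatula: Bystander: plaster spatula 190 mm long, wooden handle, lying on the bench, origin under its middle.

How it is judged:
On the way, in this order (a step that is already met when the one before it is completed fails the run):
1. the keeper bar is shut in its catch (value of joint keeper below 0.03 rad), for 0.2 s.
2. the lever is held with its pawl in the gap after the fourth tooth (y of pawl in the frame of ratchet_plate between -0.0048 and 0.0048 m and x of pawl in the frame of ratchet_plate above 0.05 m and contact force between the fingers and lever above 1 N and value of joint keeper below 0.03 rad), for 0.3 s.
At the end, for the whole second after the job is handed in: Keeper bar shut (joint below 0.03 rad); the pawl in the gap after the fourth tooth (within 4.8 mm of its middle, tooth tips lie 5.5 mm either side) and still; the fingers pressing on the lever with more than 1 N; all this through the last second while the arm keeps holding (all of step 2 and velocity of joint lever between -0.1 and 0.1 rad/s); the arm keeps its last pose, push and grip.
It fails at once if the lever goes over a fifth tooth (y of pawl in the frame of ratchet_plate below -0.0068 m).
It fails at once if the lever is drawn over its first tooth while the keeper bar is open (value of joint keeper above 0.06 rad and y of pawl in the frame of ratchet_plate below 0.034 m).
It fails at once if a bystander is moved by more than 30 mm (distance of any of cast, bowl, jar, spatula from where it was at the start of the episode above 0.03 m).
It also fails if it takes over 72 s, if anything falls off the work surface, if the arm or the gripper's body presses on something with over 40 N, if the wrist force passes 120 N, or if a joint passes its speed limit or range.

## Working session

There is one attempt and no reset: what is moved stays moved. The work goes in short steps, Python scripts to look and compute and a shell command to move; the robot and the scene stay as the last step left them, time stands still between calls to the robot, and variables do not carry over. Pictures are saved under pics/ and viewed, at most 10 in all, crops included, and the job is handed in when it is done.

```bash
mkdir -p pics
cat > h.py <<'E'
import numpy as np, cv2
from rig import env
def cal(n):
    c=env.calibration(n); f=210/np.tan(np.radians(c["vfov"])/2)
    K=np.array([[f,0,c["cx"]],[0,f,c["cy"]],[0,0,1]]); R=cv2.Rodrigues(np.array(c["rvec"],float))[0]
    return K,R,np.array(c["tvec"],float)
def ray(n,p):
    K,R,t=cal(n); d=R.T@np.linalg.inv(K)@np.array([p[0],p[1],1.]); return -R.T@t,d/np.linalg.norm(d)
def onz(n,p,z):
    o,d=ray(n,p); return o+d*(z-o[2])/d[2]
def tri(p,q,a="top",b="side"):
    (o1,d1),(o2,d2)=ray(a,p),ray(b,q)
    s=np.linalg.lstsq(np.c_[d1,-d2],o2-o1,rcond=None)[0]
    x,y=o1+s[0]*d1,o2+s[1]*d2; return (x+y)/2,np.linalg.norm(x-y)
def proj(n,P):
    K,R,t=cal(n); q=K@(R@np.array(P,float)+t); return q[:2]/q[2]
E
python3 - <<'E'
from h import *
for n in("top","side"):
    cv2.imwrite(f"pics/{n}0.png",env.read_camera(n)); print(env.calibration(n), ray(n,(280,210)))
s=env.sense(); print(s)
E
```

```text
{'vfov': 42.80315494524702, 'cx': 284.6293704562473, 'cy': 208.7949701890028, 'rvec': array([ 2.20249337, -2.16854684,  0.06971117]), 'tvec': array([-0.00641758,  0.56096426,  1.61783869])} (array([ 0.45116262, -0.00414863,  1.6518351 ]), array([ 0.06472602,  0.01254117, -0.99782426]))
{'vfov': 55.98705177801425, 'cx': 285.17225638077053, 'cy': 209.0807935414437, 'rvec': array([ 0.14060285, -2.90342674,  1.08188684]), 'tvec': array([0.54429669, 0.13681751, 1.20674322])} (array([0.4680531 , 0.73633968, 1.00495636]), array([ 0.08186276, -0.64786945, -0.75733986]))
{'t': 0.1, 'joint_positions': array([ 1.23742487,  0.33281093, -0.06471194,  1.46085248,  0.02158289,
        1.34986559, -0.08849698]), 'joint_velocities': array([ 1.03150644e-03, -5.45220073e-04, -1.13952629e-03, -1.03336328e-03,
       -7.66150142e-05, -5.60516383e-05, -1.45595583e-04]), 'joint_torque': array([ 1.92302643e-03, -6.26743627e+01,  4.95293539e-02, -3.92430568e+01,
        1.64188666e-02,  7.02051053e-03, -6.20901824e-05]), 'position': array([ 0.19103229, -0.59475007,  0.23059641]), 'tcp_rot': array([ 9.87949423e-01,  1.54775814e-01, -1.12810302e-04, -6.10567308e-04]), 'contact_force': array([ 0.31799023, -0.03089701, -0.05602055]), 'ft_torque': array([ 0.05064988, -0.00151278, -0.01233332]), 'grip_force': 0.0, 'gripper_width': 0.08508123267893332}
```

View pics/top0.png

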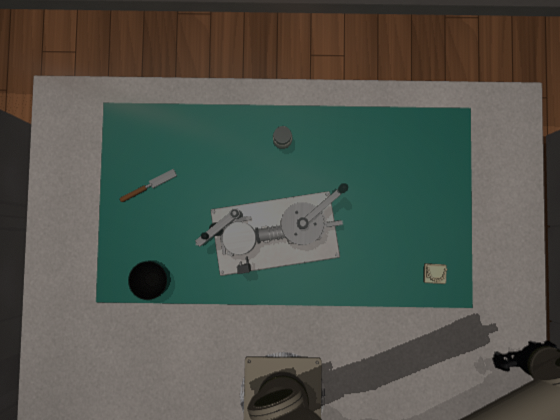

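View pics/side0.png

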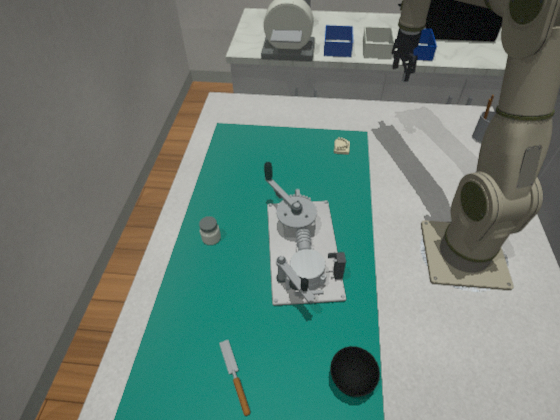

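Top view: the press is at about (275,235), with the flask at (240,238), hinge at (236,214), knob near (205,236), catch at (245,266), lever pivot at (303,223) and grip at (343,188). In the side view the grip is at (268,171), the hinge at (282,262) and the knob at (304,284). I need zoomed crops.

Run:
```python
from h import *
a=cv2.imread("pics/top0.png")[175:285,190:355]; b=cv2.imread("pics/side0.png")[155:310,250:360]
A=cv2.resize(a,None,fx=4.8,fy=4.8,interpolation=cv2.INTER_CUBIC); B=cv2.resize(b,None,fx=3.8,fy=3.8,interpolation=cv2.INTER_CUBIC)
A=cv2.convertScaleAbs(A,alpha=1.3,beta=15)
cv2.imwrite("pics/a.png",A);cv2.imwrite("pics/b.png",cv2.convertScaleAbs(B,alpha=1.2,beta=15)); print(A.shape,B.shape)
for n,im in(("top",cv2.imread("pics/top0.png")),("side",cv2.imread("pics/side0.png"))):
    x0,y0,x1,y1=(190,175,355,285) if n=="top" else (250,155,360,310)
    m=(im.max(2)<28).astype(np.uint8); m[:y0]=0;m[y1:]=0;m[:,:x0]=0;m[:,x1:]=0
    _,_,st,c=cv2.connectedComponentsWithStats(m)
    for s,q in zip(st[1:],c[1:]):
        if s[4]>15: print(n,s,q.round(1))
```

```text
(528, 792, 3) (589, 418, 3)
top [202 234   6   5  16] [204.8 236.2]
```

View pics/a.png

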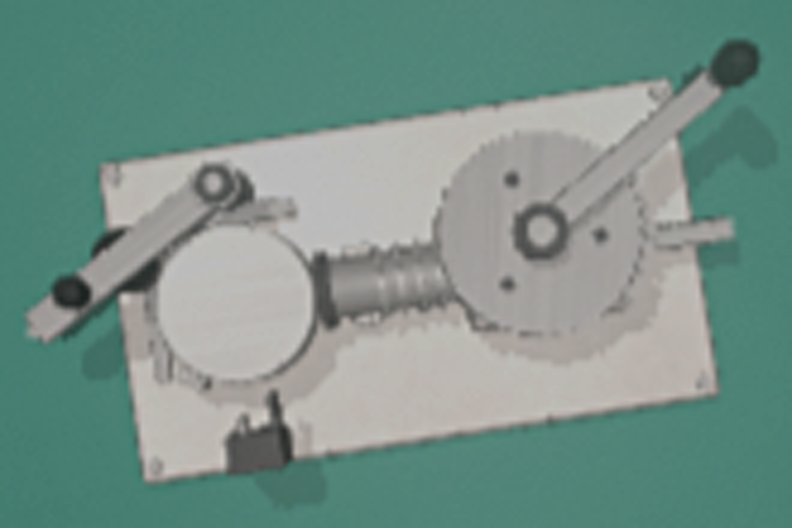

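View pics/b.png

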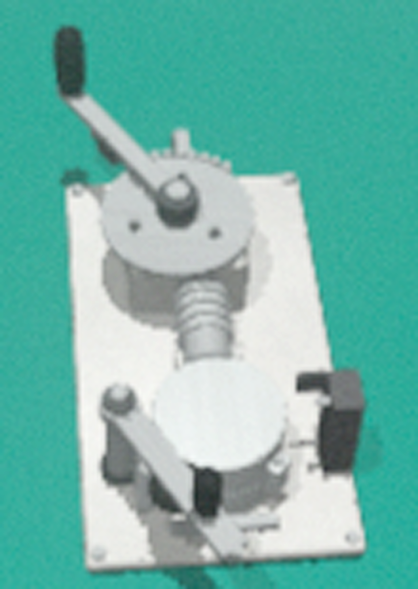

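The zooms show, in top-crop pixels: knob (72,292), grip (737,62), hinge (213,184), pivot (542,232) and base corners. Side-crop pixels: knob (207,492), grip (69,62), hinge (118,397), pivot (178,195). The teeth sit on the -y/-x side of the disc.

```bash
cat > geo.py <<'E'
from h import *
T=lambda x,y:(190+(x+.5)/4.8-.5,175+(y+.5)/4.8-.5)
S=lambda x,y:(250+(x+.5)/3.8-.5,155+(y+.5)/3.8-.5)
ct=[T(105,165),T(668,83),T(717,393),T(146,481)]
cs=[S(90,568),S(70,185),S(298,175),S(363,550)]  # +x+y,+x-y,-x-y,-x+y
P=[onz("top",p,.016) for p in ct]; Q=[onz("side",p,.016) for p in cs]
def fit(P,loc):
    P=np.array(P)[:,:2]; c=P.mean(0); l=np.array(loc); lc=l.mean(0)
    a,b=(l-lc).T; u,v=(P-c).T; th=np.arctan2((a*v-b*u).sum(),(a*u+b*v).sum())
    R=np.array([[np.cos(th),-np.sin(th)],[np.sin(th),np.cos(th)]]); return c-R@lc,th,R
L=[(.1025,.185),(.1025,-.185),(-.1025,-.185),(-.1025,.185)]
E
python3 - <<'E'
from geo import *
for A in(P,Q):
    c,th,R=fit(A,L); print("press",c.round(4),np.degrees(th).round(2)); print(" resid mm",[(1e3*(p[:2]-(c+R@np.array(l)))).round(1) for p,l in zip(A,L)])
c,th,R=fit(np.array(P)+0,L); c2,t2,_=fit(Q,L)
c=(c+c2)/2; th=(th+t2)/2; R=np.array([[np.cos(th),-np.sin(th)],[np.sin(th),np.cos(th)]])
for n,t,s in(("knob top",(72,292),(207,472)),("grip top",(737,62),(69,32)),("hinge top",(213,184),(118,390)),("pivot top",(542,232),(178,187)),("flask top",(238,302),(220,413))):
    X,e=tri(T(*t),S(*s)); print(n,X.round(4),"gap",e.round(4),"press-frame",(R.T@(X[:2]-c)).round(4))
H=c+R@[.072,.105]; V=c+R@[.014,-.085]; print("hinge",H,"pivot",V)
K=onz("top",T(72,292),.150)[:2]; G=onz("top",T(737,62),.174)[:2]
for nm,X,O in(("knob",K,H),("grip",G,V)):
    d=R.T@(X-O); print(nm,X,"dist",np.hypot(*d),"ang press",np.degrees(np.arctan2(d[1],d[0])))
E
```

```text
press [0.487 0.031] 9.35
 resid mm [array([-0.9, -4. ]), array([-3. ,  2.7]), array([2.5, 3. ]), array([ 1.5, -1.6])]
press [0.4884 0.0317] 9.23
 resid mm [array([-3.3, -0.1]), array([-1.2, -0.8]), array([1.2, 1.3]), array([ 3.2, -0.4])]
knob top [0.4753 0.2245 0.1514] gap 0.0028 press-frame [0.0189 0.1927]
grip top [ 0.6138 -0.1592  0.1763] gap 0.0038 press-frame [ 0.0937 -0.2084]
hinge top [0.5419 0.1467 0.1219] gap 0.0038 press-frame [0.0721 0.1051]
pivot top [ 0.5158 -0.0499  0.1196] gap 0.0027 press-frame [ 0.0146 -0.0847]
flask top [0.4709 0.1336 0.0831] gap 0.0009 press-frame [-1.000e-04  1.036e-01]
hinge [0.5418239  0.14658467] pivot [ 0.51525466 -0.05028604]
knob [0.47392734 0.22474209] dist 0.10353030670199892 ang press 121.6919270231082
grip [ 0.61213805 -0.15951747] dist 0.1460064899219123 ang press -57.71783806567013
```

```bash
G='[[310,300,20],[0,0,-48],-1]'; python3 -m creep '[[[310,300,20],[0,0,-48],-1],[[310,300,20],[0,0,-48],-1],[[310,300,20],[0,0,-48],-1],[[310,300,20],[0,0,-48],-1],[[310,300,20],[0,0,-48],-1],[[310,300,20],[0,0,-48],-1],[[310,300,20],[0,0,-48],-1],[[310,300,20],[0,0,-48],-1],[[310,300,20],[0,0,-48],-1],[[310,300,20],[0,0,-48],-1],[[310,300,20],[0,0,-48],-1],[[310,300,20],[0,0,-48],-1]]' 30
```

```text
t: 1.1
position: [0.5064, -0.2873, 0.2512]
tcp_rot: [0.967, -0.255, 0.001, -0.002]
contact_force: [0.6, -0.1, 0.3]
gripper_width: 0.0857
grip_force: 0.0
```

```bash
python3 -m creep '[[[-14,260,0],[0,0,0],-1],[[-14,260,0],[0,0,0],-1],[[-14,260,0],[0,0,0],-1],[[-14,260,0],[0,0,0],-1],[[-14,260,0],[0,0,0],-1],[[-14,260,0],[0,0,0],-1],[[-28,521,0],[0,0,0],-1],[[-28,521,0],[0,0,0],-1],[[-28,521,0],[0,0,0],-1],[[-28,521,0],[0,0,0],-1],[[-28,521,0],[0,0,0],-1],[[-28,521,0],[0,0,0],-1]]'; python3 -m creep '[[[0,0,0],[0,0,0],-1],[[0,0,0],[0,0,0],-1],[[0,0,0],[0,0,0],-1]]'
python3 - <<'E'
from h import *
s=env.sense(); print(s["position"],s["joint_positions"])
E
```

```text
t: 2.1
position: [0.4731, 0.1817, 0.2505]
tcp_rot: [0.967, -0.254, -0.002, -0.001]
contact_force: [-1.0, 1.2, 0.4]
gripper_width: 0.0852
grip_force: 0.0
t: 2.35
position: [0.4765, 0.1704, 0.25]
tcp_rot: [0.965, -0.261, -0.001, 0.001]
contact_force: [1.5, -0.3, 0.8]
gripper_width: 0.0854
grip_force: 0.0
[0.4765173  0.17039049 0.24998616] [ 0.06167562  0.09570127 -0.52376544  1.71562753  0.04941368  1.34632332
 -2.57046035]
```

```bash
for i in 1 2; do python3 -m creep '[[[0,0,0],[0,0,85],-1],[[0,0,0],[0,0,85],-1],[[0,0,0],[0,0,85],-1],[[0,0,0],[0,0,85],-1],[[0,0,0],[0,0,85],-1],[[0,0,0],[0,0,85],-1],[[0,0,0],[0,0,85],-1],[[0,0,0],[0,0,85],-1],[[0,0,0],[0,0,85],-1],[[0,0,0],[0,0,85],-1],[[0,0,0],[0,0,85],-1],[[0,0,0],[0,0,85],-1]]'; done
python3 - <<'E'
from h import *
s=env.sense(); print(s["position"],s["joint_positions"])
E
```

```text
t: 3.35
position: [0.477, 0.1689, 0.2502]
tcp_rot: [0.887, 0.461, -0.0, 0.001]
contact_force: [-0.0, -0.7, -0.6]
gripper_width: 0.0852
grip_force: 0.0
t: 4.35
position: [0.4771, 0.1688, 0.2502]
tcp_rot: [0.343, 0.939, 0.0, 0.001]
contact_force: [0.7, -0.6, -0.7]
gripper_width: 0.085
grip_force: 0.0
[0.47707178 0.16879783 0.2501754 ] [ 0.21394331  0.10741877 -0.68351659  1.71291536  0.07058391  1.34367628
  0.38814437]
```

```bash
python3 -m creep '[[[-4,57,0],[0,0,0],-1],[[-4,57,0],[0,0,0],-1],[[-4,57,0],[0,0,0],-1],[[-4,57,-30],[0,0,0],-1],[[-4,57,-60],[0,0,0],-1],[[-4,57,-90],[0,0,0],-1],[[-4,57,-110],[0,0,0],-1],[[-4,57,-127],[0,0,0],-1],[[-4,57,-127],[0,0,0],-1],[[-4,57,-127],[0,0,0],-1]]'
python3 -m creep '[[[0,0,0],[0,0,0],0.5],[[0,0,0],[0,0,0],1],[[0,0,0],[0,0,0],1],[[0,0,0],[0,0,0],1],[[0,0,0],[0,0,0],1],[[0,0,0],[0,0,0],1],[[0,0,0],[0,0,0],1],[[0,0,0],[0,0,0],1]]' 30
```

```text
t: 5.18
position: [0.4728, 0.2264, 0.123]
tcp_rot: [0.345, 0.939, 0.0, 0.0]
contact_force: [0.1, -0.0, 0.0]
gripper_width: 0.0854
grip_force: 0.0
t: 5.85
position: [0.4726, 0.2289, 0.1237]
tcp_rot: [0.343, 0.939, 0.001, 0.001]
contact_force: [-0.6, 0.5, 5.0]
gripper_width: 0.0184
grip_force: 29.7
```

```bash
python3 -m creep '[[[-7,-6,0],[0,0,5],1],[[-13,-13,0],[0,0,10],1],[[-18,-20,0],[0,0,15],1],[[-23,-28,0],[0,0,20],1],[[-27,-36,0],[0,0,25],1],[[-31,-45,0],[0,0,30],1],[[-33,-54,0],[0,0,35],1],[[-35,-63,0],[0,0,40],1],[[-36,-72,0],[0,0,45],1],[[-36,-79,0],[0,0,49],1],[[-36,-79,0],[0,0,49],1],[[-36,-79,0],[0,0,49],1]]'
```

```text
t: 6.85
position: [0.4345, 0.1493, 0.1236]
tcp_rot: [-0.077, 0.997, 0.0, -0.001]
contact_force: [-14.7, -2.1, 18.1]
gripper_width: 0.0186
grip_force: 31.6
```

```bash
python3 -m creep '[[[-3,0,2],[0,0,0],1],[[-3,-4,2],[0,0,2],1],[[-2,-8,2],[0,0,5],1],[[-2,-11,2],[0,0,7],1],[[-2,-14,2],[0,0,9],1],[[-1,-17,2],[0,0,9],1],[[-1,-19,2],[0,0,9],1],[[-1,-21,2],[0,0,9],1],[[0,-23,2],[0,0,9],1],[[0,-23,2],[0,0,9],1]]'
```

```text
t: 7.68
position: [0.4352, 0.1274, 0.1244]
tcp_rot: [-0.155, 0.988, 0.002, -0.0]
contact_force: [0.8, 5.6, -10.3]
gripper_width: 0.0184
grip_force: 33.3
```

Run:
```python
from h import *
for n in("top","side"): cv2.imwrite(f"pics/{n}1.png",env.read_camera(n))
s=env.sense();print(s["position"],s["contact_force"])
b=cv2.imread("pics/side1.png")[155:310,250:360]
cv2.imwrite("pics/b1.png",cv2.convertScaleAbs(cv2.resize(b,None,fx=3.8,fy=3.8,interpolation=cv2.INTER_CUBIC),alpha=1.2,beta=15))
```

```text
[0.43517184 0.12737158 0.12432682] [  0.59334808   4.83322767 -11.54216159]
```

View pics/b1.png

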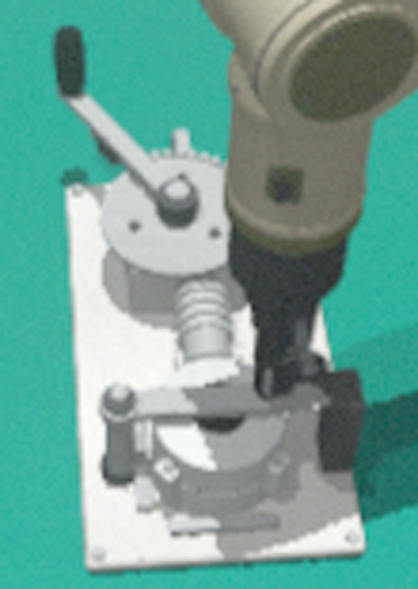

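The bar now lies across the flask with its nose at the catch (side crop 325,395). I'll push harder to confirm it is against the stop.

```bash
python3 -m creep '[[[0,-2,-1],[0,0,0],1],[[0,-4,-2],[0,0,0],1],[[0,-4,-2],[0,0,0],1],[[0,-4,-2],[0,0,0],1]]'; python3 -m creep '[[[0,-3,0],[0,0,0],1],[[0,-3,0],[0,0,0],1],[[0,-3,0],[0,0,0],1]]'
```

```text
t: 8.12
position: [0.4353, 0.1271, 0.1241]
tcp_rot: [-0.157, 0.988, 0.003, 0.001]
contact_force: [-8.5, 15.9, 7.4]
gripper_width: 0.0186
grip_force: 35.3
t: 8.37
position: [0.4352, 0.1269, 0.1242]
tcp_rot: [-0.158, 0.987, 0.005, 0.001]
contact_force: [-7.4, 27.3, 0.8]
gripper_width: 0.0188
grip_force: 35.2
```

```bash
python3 -m creep '[[[0,6,0],[0,0,0],1],[[0,6,0],[0,0,0],-1],[[0,6,0],[0,0,0],-1],[[0,6,0],[0,0,0],-1],[[0,6,0],[0,0,0],-1],[[0,6,0],[0,0,0],-1],[[0,6,0],[0,0,0],-1],[[0,6,40],[0,0,0],-1],[[0,6,80],[0,0,0],-1],[[0,6,120],[0,0,0],-1],[[0,6,120],[0,0,0],-1]]'; python3 -m creep '[[[180,-292,0],[0,0,-67],-1],[[180,-292,0],[0,0,-67],-1],[[180,-292,0],[0,0,-67],-1],[[180,-292,0],[0,0,-67],-1],[[180,-292,0],[0,0,-67],-1],[[180,-292,0],[0,0,-67],-1],[[180,-292,0],[0,0,-67],-1],[[180,-292,0],[0,0,-67],-1],[[180,-292,0],[0,0,-67],-1],[[180,-292,0],[0,0,-67],-1],[[180,-292,0],[0,0,-67],-1],[[180,-292,0],[0,0,-67],-1]]'
python3 - <<'E'
from geo import *
s=env.sense(); print(s["position"],s["joint_positions"])
side=env.read_camera("side"); cv2.imwrite("pics/side2.png",side); top0=cv2.imread("pics/top0.png"); side0=cv2.imread("pics/side0.png")
c,th,R=fit(P,L); c2,t2,_=fit(Q,L); c=(c+c2)/2; th=(th+t2)/2
V=np.array([.5153,-.0503])
# polar unwrap at z=.083: lever angle phi (rad from rest pose, clockwise) horizontally, radius vertically
phi=np.radians(np.arange(-20,120,.18)); r=np.arange(.078,.058,-.0002)
a=th+np.radians(-58)-phi
def unwrap(n,im):
    mp=np.array([[proj(n,(V[0]+q*np.cos(x),V[1]+q*np.sin(x),.083)) for x in a] for q in r],np.float32)
    return cv2.resize(cv2.remap(im,mp,None,cv2.INTER_CUBIC),None,fx=1,fy=2)
cv2.imwrite("pics/polar.png",np.vstack([unwrap("top",top0),unwrap("side",side0)]))
b=side[155:310,250:360]
B=cv2.convertScaleAbs(cv2.resize(b,None,fx=3.8,fy=3.8,interpolation=cv2.INTER_CUBIC),alpha=1.2,beta=15)
cv2.imwrite("pics/b2.png",B)
E
```

```text
t: 9.28
position: [0.4391, 0.1268, 0.2503]
tcp_rot: [-0.155, 0.988, 0.001, 0.005]
contact_force: [1.4, 0.9, 0.9]
gripper_width: 0.0853
grip_force: 0.0
t: 10.28
position: [0.6163, -0.166, 0.2429]
tcp_rot: [0.415, 0.91, 0.001, 0.001]
contact_force: [-0.6, 0.6, -0.6]
gripper_width: 0.0856
grip_force: 0.0
[ 0.61626303 -0.16597838  0.24293091] [ 0.5350682   0.39232934 -0.4604565   1.3878706   0.17255136  1.39928095
  0.79053257]Traceback (most recent call last):
  File "<stdin>", line 12, in <module>
  File "<stdin>", line 10, in unwrap
  File "h.py", line 16, in proj
    K,R,t=cal(n); q=K@(R@np.array(P,float)+t); return q[:2]/q[2]
          ~~~^^^
  File "h.py", line 4, in cal
    c=env.calibration(n); f=210/np.tan(np.radians(c["vfov"])/2)
ValueError: time passes only in moves, steps and waits
```

Run:
```python
import cv2
b=cv2.imread("pics/side2.png")[155:310,250:360]
cv2.imwrite("pics/b2.png",cv2.convertScaleAbs(cv2.resize(b,None,fx=3.8,fy=3.8,interpolation=cv2.INTER_CUBIC),alpha=1.2,beta=15))
```

```text
(no output)
```

View pics/b2.png

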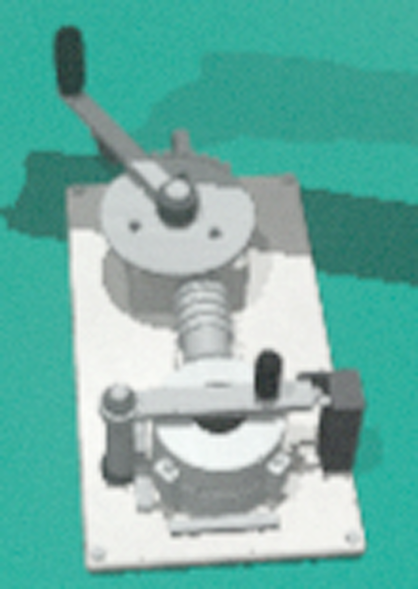

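The keeper is shut in its catch: bar straight across the flask, nose at (325,390). Now I'll take the lever grip.

```bash
python3 -m creep '[[[-2,4,-30],[0,0,0],-1],[[-2,4,-60],[0,0,0],-1],[[-2,4,-90],[0,0,0],-1],[[-2,4,-110],[0,0,0],-1],[[-2,4,-117],[0,0,0],-1],[[-2,4,-117],[0,0,0],-1],[[-2,4,-117],[0,0,0],-1]]' 40
python3 -m creep '[[[0,0,0],[0,0,0],1],[[0,0,0],[0,0,0],1],[[0,0,0],[0,0,0],1],[[0,0,0],[0,0,0],1],[[0,0,0],[0,0,0],1],[[0,0,0],[0,0,0],1],[[0,0,0],[0,0,0],1],[[0,0,0],[0,0,0],1]]'
```

```text
t: 10.92
position: [0.6148, -0.1621, 0.1275]
tcp_rot: [0.416, 0.91, 0.001, 0.002]
contact_force: [-0.2, 0.3, 0.5]
gripper_width: 0.0854
grip_force: 0.0
t: 11.58
position: [0.6152, -0.1619, 0.127]
tcp_rot: [0.416, 0.909, 0.001, 0.002]
contact_force: [3.4, 2.2, 4.8]
gripper_width: 0.0246
grip_force: 39.7
```

```bash
cat > f.py <<'E'
from h import *
from rig import env
s=env.sense(); p=s["position"][:2]-[.5153,-.0503]; a=np.arctan2(p[1],p[0]); f=s["contact_force"]
print("t %.2f ang %.2f r %.1f z %.1f | resist %.1f radial %.1f z %.1f grip %.0f"%(s["t"],-48.2-np.degrees(a),1e3*np.hypot(*p),1e3*s["position"][2],-f[:2]@[np.sin(a),-np.cos(a)],f[:2]@[np.cos(a),np.sin(a)],f[2],s["grip_force"]))
E
python3 f.py
python3 -m creep '[[[-2,-1.7,0],[0,0,-1],1],[[-4,-3.4,0],[0,0,-2],1],[[-4,-3.4,0],[0,0,-2],1]]' >/dev/null; python3 f.py
python3 -m creep '[[[-2,-1.6,0],[0,0,-1],1],[[-4.1,-3.3,0],[0,0,-2],1],[[-4.1,-3.3,0],[0,0,-2],1]]' >/dev/null; python3 f.py
python3 -m creep '[[[-2.1,-1.6,0],[0,0,-1],1],[[-4.2,-3.1,0],[0,0,-2],1],[[-4.2,-3.1,0],[0,0,-2],1]]' >/dev/null; python3 f.py
python3 -m creep '[[[-2.1,-1.5,0],[0,0,-1],1],[[-4.3,-3,0],[0,0,-2],1],[[-4.3,-3,0],[0,0,-2],1]]' >/dev/null; python3 f.py
python3 -m creep '[[[-2.2,-1.4,0],[0,0,-1],1],[[-4.4,-2.8,0],[0,0,-2],1],[[-4.4,-2.8,0],[0,0,-2],1]]' >/dev/null; python3 f.py
python3 -m creep '[[[-2.2,-1.3,0],[0,0,-1],1],[[-4.5,-2.7,0],[0,0,-2],1],[[-4.5,-2.7,0],[0,0,-2],1]]' >/dev/null; python3 f.py
```

```text
t 11.58 ang -0.03 r 149.8 z 127.0 | resist 4.0 radial 0.6 z 4.8 grip 40
t 11.83 ang 2.30 r 149.7 z 126.9 | resist 4.4 radial -0.7 z 5.4 grip 40
t 12.08 ang 4.33 r 149.7 z 127.0 | resist 5.0 radial -0.7 z 5.4 grip 40
t 12.33 ang 6.29 r 149.6 z 126.9 | resist 4.1 radial 0.2 z 5.3 grip 40
t 12.58 ang 8.09 r 149.6 z 126.9 | resist 5.9 radial 1.1 z 3.5 grip 40
t 12.83 ang 10.06 r 149.6 z 126.9 | resist 6.0 radial -0.4 z 3.8 grip 40
t 13.08 ang 12.30 r 149.5 z 126.9 | resist 2.4 radial -1.2 z 6.9 grip 40
```

```bash
python3 -m creep '[[[-3.4,-1.9,0],[0,0,-1.5],1],[[-3.4,-1.9,0],[0,0,-1.5],1],[[-3.4,-1.9,0],[0,0,-1.5],1]]' >/dev/null; python3 f.py
python3 -m creep '[[[-3.5,-1.8,0],[0,0,-1.5],1],[[-3.5,-1.8,0],[0,0,-1.5],1],[[-3.5,-1.8,0],[0,0,-1.5],1]]' >/dev/null; python3 f.py
python3 -m creep '[[[-3.5,-1.7,0],[0,0,-1.5],1],[[-3.5,-1.7,0],[0,0,-1.5],1],[[-3.5,-1.7,0],[0,0,-1.5],1]]' >/dev/null; python3 f.py
python3 -m creep '[[[-3.6,-1.6,0],[0,0,-1.5],1],[[-3.6,-1.6,0],[0,0,-1.5],1],[[-3.6,-1.6,0],[0,0,-1.5],1]]' >/dev/null; python3 f.py
python3 -m creep '[[[-3.6,-1.5,0],[0,0,-1.5],1],[[-3.6,-1.5,0],[0,0,-1.5],1],[[-3.6,-1.5,0],[0,0,-1.5],1]]' >/dev/null; python3 f.py
python3 -m creep '[[[-3.7,-1.4,0],[0,0,-1.5],1],[[-3.7,-1.4,0],[0,0,-1.5],1],[[-3.7,-1.4,0],[0,0,-1.5],1]]' >/dev/null; python3 f.py
python3 -m creep '[[[-3.7,-1.3,0],[0,0,-1.5],1],[[-3.7,-1.3,0],[0,0,-1.5],1],[[-3.7,-1.3,0],[0,0,-1.5],1]]' >/dev/null; python3 f.py
python3 -m creep '[[[-3.7,-1.2,0],[0,0,-1.5],1],[[-3.7,-1.2,0],[0,0,-1.5],1],[[-3.7,-1.2,0],[0,0,-1.5],1]]' >/dev/null; python3 f.py
```

```text
t 13.33 ang 13.81 r 149.5 z 126.9 | resist 3.0 radial -1.4 z 6.2 grip 40
t 13.58 ang 15.30 r 149.5 z 126.9 | resist 2.2 radial -1.2 z 7.6 grip 40
t 13.83 ang 16.54 r 149.5 z 126.9 | resist 6.0 radial -1.8 z 4.7 grip 40
t 14.08 ang 17.94 r 149.4 z 126.9 | resist 6.6 radial -0.1 z 4.9 grip 40
t 14.33 ang 19.53 r 149.4 z 126.9 | resist 5.6 radial -1.1 z 3.8 grip 40
t 14.58 ang 21.23 r 149.4 z 126.9 | resist 3.0 radial -2.8 z 6.0 grip 40
t 14.83 ang 22.77 r 149.3 z 126.9 | resist 2.9 radial -2.6 z 6.9 grip 40
t 15.08 ang 24.23 r 149.3 z 126.9 | resist 2.3 radial -2.2 z 7.5 grip 40
```

```bash
python3 -m creep '[[[-3.8,-1.1,0],[0,0,-1.5],1],[[-3.8,-1.1,0],[0,0,-1.5],1],[[-3.8,-1.1,0],[0,0,-1.5],1]]' >/dev/null; python3 f.py
python3 -m creep '[[[-3.8,-1,0],[0,0,-1.5],1],[[-3.8,-1,0],[0,0,-1.5],1],[[-3.8,-1,0],[0,0,-1.5],1]]' >/dev/null; python3 f.py
python3 -m creep '[[[-3.8,-0.9,0],[0,0,-1.5],1],[[-3.8,-0.9,0],[0,0,-1.5],1],[[-3.8,-0.9,0],[0,0,-1.5],1]]' >/dev/null; python3 f.py
python3 -m creep '[[[-3.8,-0.8,0],[0,0,-1.5],1],[[-3.8,-0.8,0],[0,0,-1.5],1],[[-3.8,-0.8,0],[0,0,-1.5],1]]' >/dev/null; python3 f.py
python3 -m creep '[[[-3.8,-0.7,0],[0,0,-1.5],1],[[-3.8,-0.7,0],[0,0,-1.5],1],[[-3.8,-0.7,0],[0,0,-1.5],1]]' >/dev/null; python3 f.py
python3 -m creep '[[[-3.9,-0.6,0],[0,0,-1.5],1],[[-3.9,-0.6,0],[0,0,-1.5],1],[[-3.9,-0.6,0],[0,0,-1.5],1]]' >/dev/null; python3 f.py
python3 -m creep '[[[-3.9,-0.5,0],[0,0,-1.5],1],[[-3.9,-0.5,0],[0,0,-1.5],1],[[-3.9,-0.5,0],[0,0,-1.5],1]]' >/dev/null; python3 f.py
python3 -m creep '[[[-3.9,-0.4,0],[0,0,-1.5],1],[[-3.9,-0.4,0],[0,0,-1.5],1],[[-3.9,-0.4,0],[0,0,-1.5],1]]' >/dev/null; python3 f.py
```

```text
t 15.33 ang 25.53 r 149.2 z 126.9 | resist 6.6 radial -1.2 z 4.5 grip 40
t 15.58 ang 26.95 r 149.2 z 126.9 | resist 6.3 radial -1.2 z 4.1 grip 40
t 15.83 ang 28.53 r 149.1 z 126.9 | resist 6.1 radial -1.6 z 4.7 grip 40
t 16.08 ang 30.19 r 149.1 z 126.9 | resist 4.1 radial -2.4 z 5.5 grip 40
t 16.33 ang 31.72 r 149.0 z 126.9 | resist 3.3 radial -3.4 z 5.7 grip 40
t 16.58 ang 33.21 r 149.0 z 126.9 | resist 4.2 radial -2.4 z 6.1 grip 40
t 16.83 ang 34.49 r 149.0 z 126.9 | resist 6.6 radial -2.7 z 4.3 grip 40
t 17.08 ang 35.92 r 148.9 z 126.9 | resist 7.7 radial -1.5 z 3.1 grip 40
```

```bash
python3 -m creep '[[[-3.9,-0.3,0],[0,0,-1.5],1],[[-3.9,-0.3,0],[0,0,-1.5],1],[[-3.9,-0.3,0],[0,0,-1.5],1]]' >/dev/null; python3 f.py
python3 -m creep '[[[-3.9,-0.2,0],[0,0,-1.5],1],[[-3.9,-0.2,0],[0,0,-1.5],1],[[-3.9,-0.2,0],[0,0,-1.5],1]]' >/dev/null; python3 f.py
python3 -m creep '[[[-3.9,-0.1,0],[0,0,-1.5],1],[[-3.9,-0.1,0],[0,0,-1.5],1],[[-3.9,-0.1,0],[0,0,-1.5],1]]' >/dev/null; python3 f.py
python3 -m creep '[[[-3.9,0,0],[0,0,-1.5],1],[[-3.9,0,0],[0,0,-1.5],1],[[-3.9,0,0],[0,0,-1.5],1]]' >/dev/null; python3 f.py
```

```text
t 17.33 ang 37.52 r 148.9 z 126.9 | resist 6.4 radial -1.9 z 4.4 grip 40
t 17.58 ang 39.16 r 148.8 z 126.9 | resist 3.3 radial -4.5 z 5.5 grip 40
t 17.83 ang 40.70 r 148.8 z 126.9 | resist 3.6 radial -3.7 z 6.3 grip 40
t 18.08 ang 42.16 r 148.7 z 126.9 | resist 4.7 radial -4.2 z 6.0 grip 40
```

```bash
python3 -m creep '[[[0,0,0],[0,0,0],1],[[0,0,0],[0,0,0],1],[[0,0,0],[0,0,0],1],[[0,0,0],[0,0,0],1],[[0,0,0],[0,0,0],1],[[0,0,0],[0,0,0],1],[[0,0,0],[0,0,0],1]]' >/dev/null; python3 f.py; python3 -c "
from rig import env; print(env.job_done())"
```

```text
t 18.67 ang 42.14 r 148.7 z 126.8 | resist 3.2 radial -3.7 z 6.0 grip 40
the job is handed in; nothing more can be done
None
```

The keeper bar is shut in its catch, and I drew the lever four clicks (felt at about 11°, 20°, 29° and 38°). It is held at 42°, near the middle of the gap, and the job is handed in; no verdict came back.

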